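# Put away the washed pans and hang the pot grips

## Robot

A 7-joint arm with a two-finger parallel gripper is mounted at the origin on the work surface. World frame = base frame: x ahead of the robot, y to its left, z up, the work surface at z = 0. Lengths are in m, angles in rad, forces in N, time in s.
With the tool pointing down it reaches from about 0.4 to 0.9 m from the base axis. Payload 5.6 kg.
Tool frame: the origin (TCP) lies midway between the tips of the shut fingers; the grasp point (between the pads) lies 19 mm behind it; y points along the fingers, z is the direction in which the jaws open and shut, and the axes are right-handed (so a half turn about y gives the same grasp; the last joint's range is limited). The gripper opens to 92 mm and grips with 3 to 60 N. Pads are 20 mm wide; open, the fingers measure 128 mm over their backs; the gripper's body (75 mm by 189 mm) begins 69 mm behind the grasp point.
Start: joints at [1.276, 0.468, -0.012, 1.603, 0.006, 1.071, -0.056], TCP at [0.162, -0.63, 0.186] pointing down, gripper open.
Joint ranges: [-2.53, 2.53], [-0.31, 2.02], [-1.57, 1.55], [0.28, 2.44], [-1.29, 4.43], [0.15, 1.84], [-2.92, 2.92]. Speed limits (rad/s): [2.57, 2.57, 3.14, 3.14, 3.14, 3.14, 3.14].

## Interface

Orientations are given as a 3x3 rotation matrix whose columns are the frame's x, y, z axes.
In Python, from station import env, effector, solver, viewer, workorder, search_frame, tip_of gives the robot as it stands. Calls block until the motion is done:
- env.reach(position, orientation): joint-space move of the TCP to a pose.
- env.movel(position, frame=None, rate=0.15): straight line of the TCP; frame=None keeps the orientation; rate is the mean speed in m/s.
- env.goto_joints(angles): joint-space move.
- effector.release() and effector.grasp(squeeze=None): open the fingers fully, or close them until they stop; squeeze is the grip in N (None keeps the last).
- env.pause(seconds).
- solver.inverse_kinematics(position, orientation): joint angles nearest the present ones, or None.
- env.sense(): the state.
- viewer.read_camera(name): name is "side" or "top" or "wrist"; returns (picture, depth): 480x640x3 uint8, red, green, blue; 480x640 float32, m along the optical axis (not along the pixel's ray), 0 where there is no reading.
- viewer.camera_info(name): a dict with "intrinsics" (3x3 intrinsics, pixels), "dist_coeffs" ([k1, k2, p1, p2, k3] as OpenCV has them; the pictures are not rectified), "eye" and "rotation" of the camera in the world; the wrist camera has in their place "T_tool_cam" (4x4, takes a point from camera to tool coordinates, whose origin is the TCP and whose axes are the tool frame's). Camera axes: x right, y up, looking along -z (the intrinsics and any distortion apply to the point x, -y, -z); pixel columns grow to the right and rows downward; lengths in m; the calibration is good to about 2 mm. A picture is of the moment at which its call begins: read the wrist's pose just before it. camera_info takes no time and is no camera call.
A pose or a line that the arm cannot do raises env.PlanningError and nothing moves.
- workorder.finish_job(): hands the job in, once; it reports no verdict.
Trained networks look in the newest picture that a camera, given by its name, has taken for a name from the list of things; names that differ only in an ending like _2 or _b are one class to them, and where a whole thing is asked for, a point or a joint stands for the part that bears it (a point fixed in the world has none). Each returns a list of dicts, best first, with "score" (0 to 1); they miss things now and then, are a little off and sometimes report something else, mostly with a low value. They report only what shows in the picture. A call takes as long as a camera call. They do not tell look-alikes from the thing itself.
- search_frame(camera, name): "at" ([x, y, z] in m, in world coordinates, good to about 4 mm: the middle of the surface that is visible of it).
- tip_of(camera, name): "at" ([x, y, z] in m, in world coordinates, good to about 4 mm: a listed point, or the origin of a listed thing).
The state is a dict: "t": time; "joint_positions": joint angles; "joint_velocities": joint speeds; "tau": joint torques, N m; "ee_pos": TCP position; "tcp_rot": TCP orientation; "wrist_force": force on the tool from outside, world axes, zero at the start; "moment": the same for the moment, N m; "gripper_width": finger opening in m.
Only numpy, scipy, OpenCV 4.12 (cv2) and the standard library are available. Lean on these libraries where they do the work, as an engineer would, in place of code of your own. Each camera call takes 0.05 s, during which the arm holds its last target.

## Task

Clear up the washed pans: hang every orange pot grip astride the drying rack's steel rail, one flap on each side of the rail, and nest the loose saucepans in the big pan on its cork mat, each fully down inside the next bigger one. Fan the handles like an open hand fan, neighbours about 40 degrees apart, so that no handle lies over or against another and no two handles point opposite ways. Leave the big pan on its mat and the other kitchen things where they are.

Things in the scene. Friction and masses are not known exactly. Their poses are not given: they have to be found in the camera images.
- mat: Round cork mat fixed on the counter, 164 mm across, 8 mm thick; origin at the centre of its underside.
- pan_big: The biggest aluminium saucepan, 140 mm across the rim, tapering to 134 mm at the base, 54 mm high, wall 3 mm, floor 4 mm thick. Origin: centre of its underside, z up, x along the handle. The black handle is a straight level bar 14 mm wide and 14 mm high that starts at the wall and ends 140 mm from the pan's axis; it sits on top of the rim, its underside 54 mm and its middle 61 mm above the pan's underside. 0.45 kg. It stands on the cork mat and is to stay there.
- pan_medium: The second aluminium saucepan, 114 mm across the rim, tapering to 108 mm at the base, 54 mm high, wall 3 mm, floor 4 mm thick. Origin: centre of its underside, z up, x along the handle. The black handle is a straight level bar 14 mm wide and 14 mm high that starts at the wall and ends 140 mm from the pan's axis; it sits on top of the rim, its underside 54 mm and its middle 61 mm above the pan's underside. About 0.22 kg. May be absent.
- pan_small: The third aluminium saucepan, 88 mm across the rim, tapering to 82 mm at the base, 54 mm high, wall 3 mm, floor 4 mm thick. Origin: centre of its underside, z up, x along the handle. The black handle is a straight level bar 14 mm wide and 14 mm high that starts at the wall and ends 140 mm from the pan's axis; it sits on top of the rim, its underside 54 mm and its middle 61 mm above the pan's underside. About 0.17 kg; may be absent.
- pan_mini: The smallest aluminium saucepan, 62 mm across the rim, tapering to 56 mm at the base, 54 mm high, wall 3 mm, floor 4 mm thick. Origin: centre of its underside, z up, x along the handle. The black handle is a straight level bar 14 mm wide and 14 mm high that starts at the wall and ends 140 mm from the pan's axis; it sits on top of the rim, its underside 54 mm and its middle 61 mm above the pan's underside. About 0.12 kg; may be absent.
- pan_big_fan (a point): Point on the handle of pan_big, 120 mm from the pan's axis, 61 mm above the pan's underside; shows which way the handle points.
- pan_medium_fan (a point): Point on the handle of pan_medium, 120 mm from the pan's axis, 61 mm above the pan's underside; shows which way the handle points.
- pan_small_fan (a point): Point on the handle of pan_small, 120 mm from the pan's axis, 61 mm above the pan's underside; shows which way the handle points.
- pan_mini_fan (a point): Point on the handle of pan_mini, 120 mm from the pan's axis, 61 mm above the pan's underside; shows which way the handle points.
- grip_a: Orange moulded pot grip, a rigid upside-down U standing on its two flaps: 38 mm over the flaps (along its x), 60 mm wide (y), 84 mm high. Flaps 5 mm thick with a 28 mm gap between them, top 8 mm thick (underside of the top 76 mm above the origin). Origin: on the ground midway between the flaps' lower edges, z up. 0.07 kg. Stands on the counter. May be absent.
- grip_b: Orange moulded pot grip, a rigid upside-down U standing on its two flaps: 38 mm over the flaps (along its x), 60 mm wide (y), 84 mm high. Flaps 5 mm thick with a 28 mm gap between them, top 8 mm thick (underside of the top 76 mm above the origin). Origin: on the ground midway between the flaps' lower edges, z up. 0.07 kg. Stands on the counter. May be absent.
- grip_c: Orange moulded pot grip, a rigid upside-down U standing on its two flaps: 38 mm over the flaps (along its x), 60 mm wide (y), 84 mm high. Flaps 5 mm thick with a 28 mm gap between them, top 8 mm thick (underside of the top 76 mm above the origin). Origin: on the ground midway between the flaps' lower edges, z up. 0.07 kg. Stands inside the biggest pan at the start, its top well above the rim. May be absent.
- rail_mid (a point): Middle of the drying rack's round steel rail, 12 mm thick, on its centre line, 150 mm above the counter. The rail runs along this frame's y, level, between white posts 150 mm either side; z is up; -x points away from the rack, +x to its shelves. Nothing is within 80 mm below the rail; the upper tier (up to 250 mm high) begins 165 mm beyond the rail on the +x side.
- spoon0: Bystander: white ceramic spoon, 130 mm long, lying flat, x along it. Leave it alone.
- spoon1: Bystander: white ceramic spoon, 130 mm long, lying flat, x along it. Leave it alone.
- spoon2: Bystander: white ceramic spoon, 130 mm long, lying flat, x along it. Leave it alone.
- spoon3: Bystander: white ceramic spoon, 130 mm long, lying flat, x along it. Leave it alone.
- tongs: Bystander: stainless tongs, 240 mm long, lying flat; origin under their middle, x along them. Leave it alone.
- canister: Bystander: steel canister with dark twist cap, 90 mm across, 150 mm high; origin under its centre. Leave it alone.
- spatula: Bystander: wooden spatula, 245 mm long, lying flat, x along it. Leave it alone.
Things that resemble listed ones, but are neither listed nor needed, are in the scene too. Leave any pink look-alike of the grip_c alone. Several things have the shape of the mat; the one meant has the colours described above.

How it is judged:
By the outcome, as a careful person would: the job done as asked, in the order asked, and still so for the second after the job is handed in, with the robot touching nothing.
Of pan_medium, pan_small, pan_mini only 2 to 3 are there at a start; the rules pass over those that are not, and their reading is None.
Of grip_a, grip_b, grip_c only 2 to 3 are there at a start; the rules pass over those that are not, and their reading is None.
At some moment in a run one of pan_medium, pan_small, pan_mini may be knocked a few centimetres aside while the robot is not near it.
It also fails if it takes over 210 s, if anything falls off the work surface, if the arm or the gripper's body presses on something with over 40 N, if the wrist force passes 120 N, or if a joint passes its speed limit or range.

## Working session

There is one attempt and no reset: what is moved stays moved. The work goes in short steps, each a Python script; the robot and the scene stay as the last script left them, time stands still between calls to the robot, and variables do not carry over. Pictures are saved under pics/ and viewed, and the job is handed in when it is done.

```bash
ls; mkdir -p pics; cat > h.py <<'E'
import numpy as np, cv2
from station import env, effector, solver, viewer, workorder, search_frame, tip_of
def snap(cam, fn=None):
    p,d=viewer.read_camera(cam)
    if fn: cv2.imwrite('pics/'+fn, cv2.cvtColor(p,cv2.COLOR_RGB2BGR))
    return p,d
def campose(cam,s=None):
    ci=viewer.camera_info(cam)
    if cam=='wrist':
        s=s or env.sense(); T=np.eye(4);T[:3,:3]=s['tcp_rot'];T[:3,3]=s['ee_pos']
        T=T@np.array(ci['T_tool_cam'])
    else:
        T=np.eye(4);T[:3,:3]=ci['rotation'];T[:3,3]=ci['eye']
    return T,np.array(ci['intrinsics']),np.array(ci['dist_coeffs'])
def cloud(cam,d,s=None):
    T,K,D=campose(cam,s)
    v,u=np.mgrid[0:480,0:640]
    pts=np.stack([u.ravel(),v.ravel()],1).astype(np.float64)
    n=cv2.undistortPoints(pts[:,None],K,D)[:,0]
    z=d.ravel()
    c=np.stack([n[:,0]*z,-n[:,1]*z,-z],1)
    w=c@T[:3,:3].T+T[:3,3]
    w[z<=0]=np.nan
    return w.reshape(480,640,3)
E
python3 - <<'E'
from h import *
for c in ['top','side','wrist']:
    s=env.sense()
    p,d=snap(c,c+'0.png'); np.savez('pics/'+c+'0.npz',p=p,d=d)
    T,K,D=campose(c,s); print(c,T.round(3).tolist(),K.tolist(),D)
print(env.sense())
E
```

```text
pics
top [[-0.016, 0.998, -0.063, 0.487], [-1.0, -0.014, 0.025, 0.038], [0.024, 0.063, 0.998, 1.158], [0.0, 0.0, 0.0, 1.0]] [[480.53742262667134, 0.0, 322.71179170328224], [0.0, 480.53742262667134, 241.4786344441537], [0.0, 0.0, 1.0]] [0.01102501 0.         0.         0.         0.        ]
side [[-0.851, -0.305, 0.427, 1.124], [0.524, -0.493, 0.694, 0.971], [-0.001, 0.815, 0.58, 0.915], [0.0, 0.0, 0.0, 1.0]] [[558.4339156381092, 0.0, 322.5056896967517], [0.0, 558.4339156381092, 240.32312274496482], [0.0, 0.0, 1.0]] [-0.10348159  0.          0.          0.          0.        ]
wrist [[0.249, 0.937, 0.244, 0.229], [-0.969, 0.241, 0.061, -0.611], [-0.002, -0.251, 0.968, 0.384], [0.0, 0.0, 0.0, 1.0]] [[407.07532346660093, 0.0, 319.2800447563023], [0.0, 407.07532346660093, 246.16676085783502], [0.0, 0.0, 1.0]] [-0.06525365  0.          0.          0.          0.        ]
{'t': 0.15, 'joint_positions': array([ 1.27598432,  0.46816271, -0.01161149,  1.60339637,  0.00601974,
        1.07137919, -0.05631281]), 'joint_velocities': array([ 1.28087425e-03, -2.38978152e-03, -9.89475064e-04, -4.54463180e-03,
        2.42591048e-05,  1.77988254e-03, -8.63626425e-05]), 'tau': array([-5.18140871e-05, -5.20946431e+01, -1.24791879e-02, -2.43976396e+01,
       -5.66479645e-02,  1.52600039e-02,  1.07532021e-04]), 'ee_pos': array([ 0.16177122, -0.62906031,  0.1848736 ]), 'tcp_rot': array([[-9.68477648e-01, -4.36712811e-04,  2.49100089e-01],
       [-2.49100446e-01,  1.23675680e-03, -9.68476865e-01],
       [ 1.14870025e-04, -9.99999140e-01, -1.30655667e-03]]), 'wrist_force': array([-0.18793874,  0.03686506, -0.20385717]), 'moment': array([-0.00702574, -0.01267424,  0.00212653]), 'gripper_width': 0.09194481485652575}
```

View pics/top0.png

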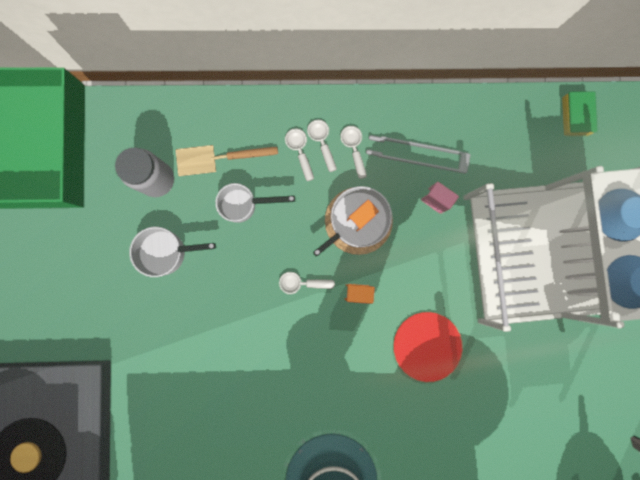

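View pics/side0.png

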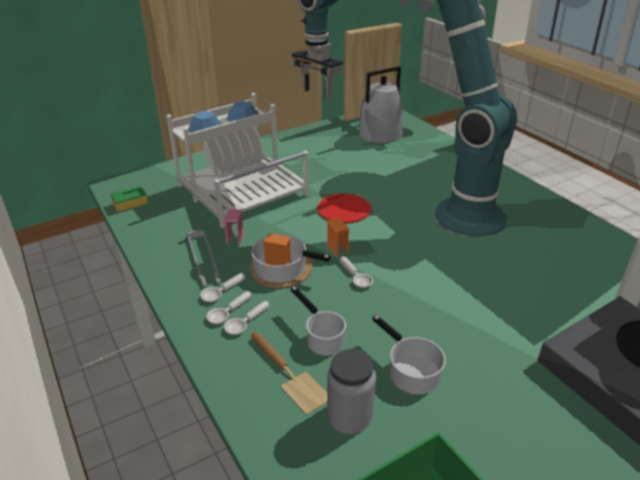

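Top view: the loose pans are at (157,252), the larger, and (235,203), the smaller. The big pan on cork with a grip inside is at (360,218), a free orange grip is at (361,294), the pink look-alike is at (440,197) and the rail runs from (490,188) to (506,327). The mini pan and a third orange grip don't appear.

```bash
cat >> h.py <<'E'
def handle_pan(p,W,c0,R,zrim,zt=(-.006,.006)):
    """fit rim circle + handle. c0 rough centre xy"""
    Z=W[...,2]; xy=W[...,:2]; r=np.hypot(xy[...,0]-c0[0],xy[...,1]-c0[1])
    m=(abs(Z-zrim)<.006)&(r<.1)&(p.min(-1)>70)
    return xy[m]
def fitcirc(P,R):
    from scipy.optimize import least_squares
    f=lambda c:(np.hypot(P[:,0]-c[0],P[:,1]-c[1])-R)
    s=least_squares(f,P.mean(0),loss='soft_l1',f_scale=.002); return s.x,np.median(abs(s.fun))
E
python3 - <<'E'
from h import *
z=np.load('pics/top0.npz');p,d=z['p'],z['d'];W=cloud('top',d)
for n,(u,v) in dict(med=(157,252),sm=(235,203),big=(352,200),bighandle=(325,248),gripc=(362,215),gripa=(361,294),pink=(440,197),rail=(498,255),railA=(491,200),railB=(505,310),counter=(250,300),red=(428,346),medh=(205,247),smh=(285,199)).items(): print(n,W[v,u].round(3))
hsv=cv2.cvtColor(p,cv2.COLOR_RGB2HSV)
m=(hsv[...,0]>5)&(hsv[...,0]<16)&(hsv[...,1]>180)&(W[...,2]>.05)
n,l,st,ce=cv2.connectedComponentsWithStats(m.astype(np.uint8))
for i in range(1,n):
    if st[i,4]<40: continue
    P=W[l==i];Pt=P[P[:,2]>np.median(P[:,2])-.008]
    c,wh,a=cv2.minAreaRect((Pt[:,:2]*1000).astype(np.float32))
    print('grip',ce[i].round(),st[i,4],np.median(Pt[:,2]).round(4),np.round(c,1),np.round(wh,1),a)
q=p[60:330,120:540]; cv2.imwrite('pics/crop0.png',cv2.resize(cv2.cvtColor(q,cv2.COLOR_RGB2BGR),None,fx=1.9,fy=1.9,interpolation=3))
# pans
for n,zr,c in [('med',.054,W[252,157]),('sm',.054,W[203,235]),('big',.062,W[218,345])]:
    r=np.hypot(W[...,0]-c[0],W[...,1]-c[1])
    R=(abs(W[...,2]-zr)<.004)&(r<.1)&(p.min(-1)>80)
    P=W[R][:,:2]; s=cv2.minEnclosingCircle((P*1000).astype(np.float32)); print(n,len(P),s)
    H=(W[...,2]>zr+.004)&(W[...,2]<zr+.02)&(r<.17)&(p.max(-1)<80)
    Q=W[H]; print(' handle',len(Q),Q.mean(0), np.round(cv2.minAreaRect((Q[:,:2]*1000).astype(np.float32)),1) if 0 else cv2.minAreaRect((Q[:,:2]*1000).astype(np.float32)))
for c in ['top','side']:
    viewer.read_camera(c)
    for nm in ['rail_mid','grip_a','pan_big','pan_medium','pan_small','pan_mini','pan_big_fan','pan_medium_fan','pan_small_fan','mat']:
        print(c,nm,[(np.round(x['at'],3).tolist(),round(x['score'],2)) for x in tip_of(c,nm)][:4])
E
```

```text
med [0.54  0.404 0.004]
sm [0.656 0.219 0.001]
big [ 0.658 -0.063  0.01 ]
bighandle [0.54  0.006 0.075]
gripc [ 0.612 -0.077  0.096]
gripa [ 0.436 -0.072  0.083]
pink [ 0.652 -0.256  0.084]
rail [ 0.516 -0.355  0.156]
railA [ 0.633 -0.346  0.154]
railB [ 0.401 -0.365  0.156]
counter [ 0.422  0.185 -0.002]
red [ 0.307 -0.237  0.01 ]
medh [0.547 0.278 0.063]
smh [0.653 0.095 0.07 ]
med 220 ((538.8532104492188, 393.713134765625), 56.8475456237793)
 handle 138 [0.54646129 0.30322989 0.06790974] ((546.5134887695312, 295.5852966308594), (11.790507316589355, 79.2435302734375), 3.6790285110473633)
sm 156 ((651.9794311523438, 195.2727508544922), 60.351810455322266)
 handle 296 [0.60333899 0.21015062 0.06797007] ((599.9000244140625, 212.74752807617188), (44.96089172363281, 269.12042236328125), 32.05583572387695)
big 230 ((612.5006103515625, -78.43319702148438), 69.86331176757812)
 handle 152 [0.58805347 0.03528948 0.07320266] ((609.3822021484375, 48.219886779785156), (163.30160522460938, 53.08922576904297), 42.09217071533203)
top rail_mid [([0.716, 0.413, 0.001], 0.62), ([0.511, -0.352, 0.15],
[... 327 characters left out ...]
medium_fan [([0.549, 0.276, 0.063], 0.83)]
top pan_small_fan [([0.653, 0.091, 0.06], 0.86)]
top mat [([0.307, -0.234, -0.002], 0.75)]
side rail_mid [([0.513, -0.356, 0.15], 0.97)]
side grip_a [([0.435, -0.072, -0.0], 0.95), ([0.653, -0.266, 0.004], 0.75), ([0.614, -0.082, 0.014], 0.58), ([0.772, 0.242, -0.002], 0.25)]
side pan_big [([0.61, -0.08, 0.007], 0.69)]
side pan_medium [([0.538, 0.401, 0.004], 0.72)]
side pan_small [([0.649, 0.212, 0.007], 0.56)]
side pan_mini []
side pan_big_fan [([0.541, 0.017, 0.07], 0.94)]
side pan_medium_fan [([0.547, 0.273, 0.064], 0.65)]
side pan_small_fan [([0.654, 0.092, 0.059], 0.96)]
side mat [([0.303, -0.237, -0.002], 0.61), ([0.539, 0.399, 0.002], 0.54)]
```

View pics/crop0.png

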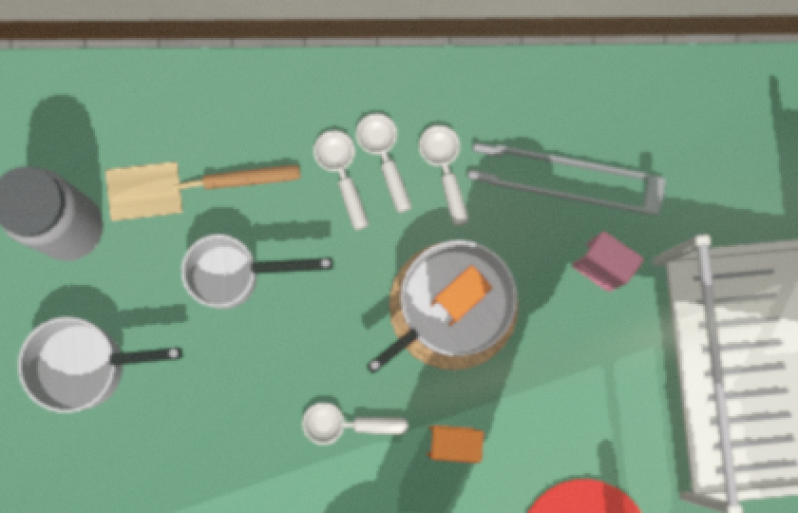

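The cork mat sits under the big pan. The red disc at (428,346) has the mat's shape but the wrong colour, and the pink grip at (440,197) is the decoy. Next I'll fix the grip orientations.

```bash
python3 - <<'E'
from h import *
z=np.load('pics/top0.npz');p,d=z['p'],z['d'];W=cloud('top',d)
hsv=cv2.cvtColor(p,cv2.COLOR_RGB2HSV)
print(hsv[215,362],hsv[294,361],hsv[197,440])
def grip(u,v,W,p,zt):
    m=(abs(W[...,2]-zt)<.012)&(np.hypot(W[...,0]-W[v,u,0],W[...,1]-W[v,u,1])<.05)
    m&=(p[...,0].astype(int)-p[...,2]>50)
    P=W[m];print(len(P),P.mean(0).round(4),cv2.minAreaRect((P[:,:2]*1000).astype(np.float32)))
grip(361,294,W,p,.084);grip(362,215,W,p,.096)
z=np.load('pics/side0.npz');p2,d2=z['p'],z['d'];W2=cloud('side',d2)
for W_,p_ in ((W2,p2),):
  for c,zt in (((.436,-.072),.084),((.614,-.079),.096)):
    m=(abs(W_[...,2]-zt)<.008)&(np.hypot(W_[...,0]-c[0],W_[...,1]-c[1])<.05)&(p_[...,0].astype(int)-p_[...,2]>50)
    P=W_[m];print('side',len(P),P.mean(0).round(4),cv2.minAreaRect((P[:,:2]*1000).astype(np.float32)))
# rail
for W_ in (W,W2):
    m=(abs(W_[...,2]-.153)<.01)&(W_[...,1]<-.3)&(W_[...,1]>-.42)&(W_[...,0]>.40)&(W_[...,0]<.63)
    P=W_[m]; f=np.polyfit(P[:,0],P[:,1],1); print('rail',len(P),f,np.std(P[:,1]-np.polyval(f,P[:,0])),P[:,2].max(),P[:,0].min(),P[:,0].max())
    m=(W_[...,2]>.15)&(W_[...,2]<.26)&(W_[...,1]<-.33)&(W_[...,1]>-.40)&((W_[...,0]>.63)|(W_[...,0]<.4))
    print('post',W_[m].min(0) if m.any() else 0,W_[m].max(0) if m.any() else 0)
# small pan
for c,zr in (((.652,.212),.054),((.538,.398),.054),((.612,-.079),.062)):
  for W_ in (W,W2):
    r=np.hypot(W_[...,0]-c[0],W_[...,1]-c[1]); m=(abs(W_[...,2]-zr)<.003)&(r<.075)
    q=W_[m][:,:2]
    from scipy.optimize import least_squares
    s=least_squares(lambda a:np.hypot(q[:,0]-a[0],q[:,1]-a[1])-a[2],[*c,.05],loss='soft_l1',f_scale=.002);print(len(q),s.x.round(4))
    r=np.hypot(W_[...,0]-s.x[0],W_[...,1]-s.x[1]); m=(abs(W_[...,2]-zr-.0125)<.005)&(r<.145)&(r>.08)
    q=W_[m][:,:2]-s.x[:2]; print('  handle deg',len(q),np.degrees(np.arctan2(*q.mean(0)[::-1])).round(2), np.hypot(*q.T).max().round(3))
E
```

```text
[ 14 169 231] [ 13 169 192] [173  82 168]
457 [ 0.4362 -0.0702  0.0835] ((435.9600830078125, -70.62882995605469), (59.91217041015625, 38.04718780517578), 84.84567260742188)
447 [ 0.6147 -0.0805  0.0955] ((615.0432739257812, -80.9502182006836), (37.602020263671875, 60.24321746826172), 41.184547424316406)
side 204 [ 0.44   -0.0646  0.0823] ((438.7901916503906, -67.98957824707031), (63.64299011230469, 39.62054443359375), 79.23094940185547)
side 234 [ 0.6183 -0.0747  0.0943] ((616.9783935546875, -76.71730041503906), (42.84526824951172, 60.49421691894531), 37.6569938659668)
rail 682 [ 0.08742123 -0.39781803] 0.0035308208989628565 0.1611358842006344 0.4006848861217178 0.6292566464046689
post [ 0.35947155 -0.37376177  0.15008426] [ 0.66776324 -0.33228301  0.15926269]
rail 299 [ 0.0731976  -0.38744937] 0.003507568769167963 0.15780150042263819 0.4004689167643476 0.6293097811068971
post [-0.64697391 -0.39965548  0.1500824 ] [ 0.66886667 -0.33025761  0.25968211]
130 [0.65   0.2126 0.042 ]
  handle deg 316 -160.46 0.145
126 [0.6525 0.216  0.0422]
  handle deg 248 -170.08 0.145
189 [0.539  0.3934 0.0549]
  handle deg 179 -76.47 0.145
255 [0.541  0.3972 0.0551]
  handle deg 140 -84.68 0.139
213 [ 0.6123 -0.0783  0.068 ]
  handle deg 159 127.97 0.139
162 [ 0.6141 -0.0761  0.0662]
  handle deg 108 126.6 0.14
```

```bash
cat >> h.py <<'E'
def Rdown(phi):
    c,s=np.cos(phi),np.sin(phi); return np.array([[s,0,c],[-c,0,s],[0,-1,0]])
E
python3 - <<'E'
from h import *
from scipy.optimize import least_squares
allr=[]
for c in ('top','side'):
    z=np.load(f'pics/{c}0.npz');W_=cloud(c,z['d'])
    P=W_[(abs(W_[...,2]-.15)<.012)&(abs(W_[...,1]+.353-.08*(W_[...,0]-.512))<.015)&(W_[...,0]>.41)&(W_[...,0]<.62)]
    f=lambda a:np.hypot((P[:,1]-a[0]-a[1]*(P[:,0]-.512))*np.cos(np.arctan(a[1])),P[:,2]-a[2])-.006
    s=least_squares(f,[-.355,.08,.15],loss='soft_l1',f_scale=.002);print(c,len(P),s.x,np.median(abs(s.fun)))
for nm,(x,y,ph) in dict(a=(.436,-.0706,-5.2),ar=(.457,-.360,-85),c=(.615,-.081,41.2),cr=(.572,-.35,-85),med=(.547,.285,95-90),medp=(.504,-.053,76),small=(.653,.102,0),smallp=(.512,-.128,-64)).items():
    for k in (0,180):
      for zz in (.06,.25):
        q=solver.inverse_kinematics([x,y,zz],Rdown(np.radians(ph+k))); print(nm,k,zz,None if q is None else np.round(q,2))
E
```

```text
top 626 [-0.35445568  0.0854784   0.15041933] 0.0010677446926768753
side 271 [-0.35273126  0.07198494  0.14945904] 0.0012743215420909755
a 0 0.06 [ 0.59  0.39 -0.58  2.16  0.34  0.68 -0.32]
a 0 0.25 [ 0.74  0.09 -0.68  1.97  0.06  1.1  -0.06]
a 180 0.06 [-0.92  0.75  1.35  2.25 -0.95  0.96 -2.2 ]
a 180 0.25 [ 1.3   0.31 -1.39  1.95  0.33  1.15  2.83]
ar 0 0.06 [ 0.68  0.51 -0.09  1.86  0.07  0.77 -0.93]
ar 0 0.25 [ 0.7   0.3  -0.12  1.7   0.04  1.15 -0.91]
ar 180 0.06 [ 1.11  0.62 -0.67  1.83  0.5   0.86  1.86]
ar 180 0.25 [ 1.16  0.39 -0.72  1.67  0.27  1.19  2.04]
c 0 0.06 [ 0.61  0.71 -0.75  1.73  0.59  0.94  0.34]
c 0 0.25 [ 0.62  0.48 -0.76  1.57  0.34  1.23  0.52]
c 180 0.06 [ 0.15  0.57 -0.1   1.77  0.08  0.81 -2.41]
c 180 0.25 [ 0.28  0.38 -0.27  1.59  0.11  1.18 -2.43]
cr 0 0.06 [ 0.57  0.64 -0.1   1.63  0.08  0.87 -1.05]
cr 0 0.25 [ 0.59  0.46 -0.13  1.47  0.06  1.22 -1.03]
cr 180 0.06 [ 0.95  0.75 -0.67  1.6   0.54  0.97  1.76]
cr 180 0.25 [ 0.97  0.56 -0.72  1.44  0.37  1.28  1.88]
med 0 0.06 [ 0.11  0.79 -0.93  1.74  0.74  1.01 -1.02]
med 0 0.25 [ 0.13  0.54 -0.95  1.57  0.45  1.27 -0.81]
med 180 0.06 [ 0.28  1.08 -1.33  1.73  1.1   1.29  1.91]
med 180 0.25 [ 0.29  0.75 -1.32  1.56  0.73  1.41  2.13]
medp 0 0.06 [ 0.62  0.53 -0.72  2.01  0.49  0.78  0.94]
medp 0 0.25 [ 0.8   0.28 -0.89  1.83  0.24  1.14  1.15]
medp 180 0.06 [ 0.32  0.44 -0.34  2.03  0.22  0.71 -1.97]
medp 180 0.25 [ 0.49  0.2  -0.51  1.85  0.11  1.12 -1.88]
small 0 0.06 [ 0.25  0.74 -0.66  1.63  0.53  0.96 -0.6 ]
small 0 0.25 [ 0.32  0.57 -0.79  1.46  0.41  1.28 -0.51]
small 180 0.06 [ 0.55  1.13 -1.34  1.61  1.12  1.34  2.19]
small 180 0.25 [ 0.54  0.83 -1.33  1.45  0.8   1.47  2.37]
smallp 0 0.06 [ 0.48  0.47 -0.36  1.98  0.24  0.73 -1.15]
smallp 0 0.25 [ 0.58  0.24 -0.47  1.8   0.12  1.13 -1.04]
smallp 180 0.06 [ 1.1   0.95 -1.33  1.94  1.04  1.17  1.37]
smallp 180 0.25 [ 1.15  0.53 -1.3   1.77  0.54  1.26  1.74]
```

The enlarged crop confirms two orange grips, at crop (457,443) and inside the pan at (463,292). The pink one at (610,262) stays where it is. Starting with the free grip.

```bash
python3 - <<'E'
from h import *
R=Rdown(np.radians(-5.2))
env.reach([.436,-.0706,.2],R); print(env.sense()['t'])
s=env.sense(); p,d=snap('wrist','w1.png'); W=cloud('wrist',d,s)
m=(abs(W[...,2]-.084)<.01)&(np.hypot(W[...,0]-.436,W[...,1]+.07)<.05)&(p[...,0].astype(int)-p[...,2]>50)
P=W[m];
if len(P): print(len(P),P.mean(0).round(4),cv2.minAreaRect((P[:,:2]*1000).astype(np.float32)))
env.movel([.436,-.0706,.054],rate=.15)
effector.grasp(20); s=env.sense();print(s['gripper_width'],s['wrist_force'],s['t'])
env.movel([.436,-.0706,.26],rate=.2); s=env.sense();print(s['gripper_width'],s['t'])
snap('side','s1.png')
x=.457; y=-.354+.08*(x-.512); R2=Rdown(np.radians(-85.5))
env.reach([x,y,.26],R2); s=env.sense();print(s['ee_pos'],s['gripper_width'],s['t'])
s=env.sense();p,d=snap('wrist','w2.png');np.savez('pics/w2.npz',p=p,d=d); snap('side','s2.png');snap('top','t2.png')
E
```

```text
3.475
3475 [ 0.4346 -0.0683  0.0839] ((434.48590087890625, -69.5156021118164), (59.97390365600586, 37.810733795166016), 84.71214294433594)
0.03659590947071177 [ 0.17800035 -0.49993282  0.47026537] 5.5333
0.03685560847853084 6.7167
[ 0.45753866 -0.3567782   0.25963251] 0.036785850796417885 7.875
```

```bash
python3 - <<'E'
import cv2,numpy as np
a=[cv2.imread('pics/'+f) for f in('w2.png','s2.png','t2.png')]
cv2.imwrite('pics/m2.png',cv2.resize(np.vstack([np.hstack(a[:2]),np.hstack([a[2],cv2.imread('pics/w1.png')])]),(800,600)))
from h import *
z=np.load('pics/w2.npz')
W=cloud('wrist',z['d'],env.sense())
P=W[(abs(W[...,2]-.15)<.012)&(abs(W[...,1]+.354-.08*(W[...,0]-.512))<.02)&(W[...,0]>.36)&(W[...,0]<.66)]
print(len(P)); 
if len(P): print(P.min(0),P.max(0))
E
```

```text
3944
[ 0.45635339 -0.36417153  0.14966638] [ 0.62273073 -0.33938329  0.15917048]
```

View pics/m2.png

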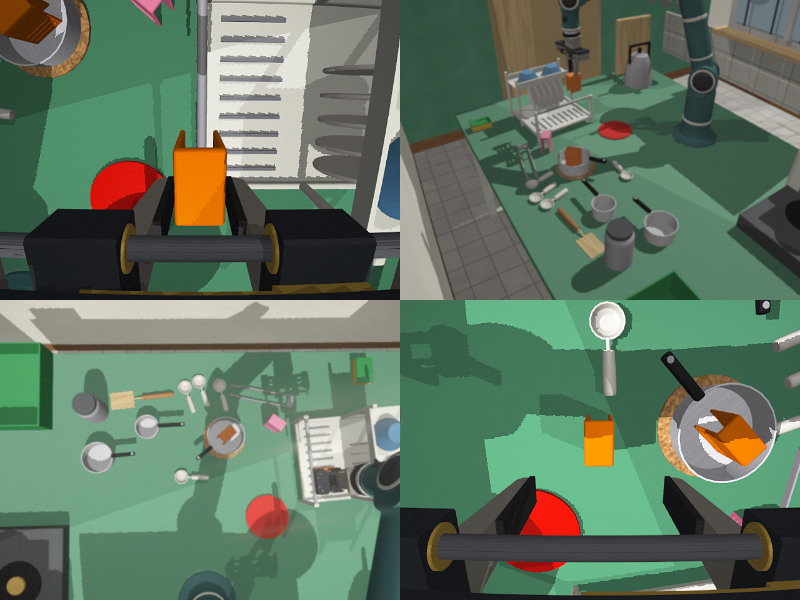

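The wrist image shows the grip held level, with the rail at about (203,75) in the montage lining up between its flaps. I'll refit the rail from this view and then lower.

```bash
python3 - <<'E'
from h import *
from scipy.optimize import least_squares
s0=env.sense()
z=np.load('pics/w2.npz'); W=cloud('wrist',z['d'],s0)
P=W[(abs(W[...,2]-.15)<.012)&(abs(W[...,1]+.354-.08*(W[...,0]-.512))<.012)&(W[...,0]>.49)&(W[...,0]<.62)]
f=lambda a:np.hypot((P[:,1]-a[0]-a[1]*(P[:,0]-.512)),P[:,2]-a[2])-.006
s=least_squares(f,[-.355,.08,.15],loss='soft_l1',f_scale=.002);a=s.x;print(len(P),a,np.median(abs(s.fun)))
m=(abs(W[...,2]-.29)<.012)&(np.hypot(W[...,0]-.457,W[...,1]+.356)<.06)&(z['p'][...,0].astype(int)-z['p'][...,2]>50)
Q=W[m];print('grip top',len(Q),Q.mean(0),cv2.minAreaRect((Q[:,:2]*1000).astype(np.float32)))
E
```

```text
3207 [-0.35394855  0.0782074   0.15092318] 0.0003507422795501194
grip top 10365 [ 0.45970623 -0.35563877  0.29024205] ((456.9349670410156, -351.0386047363281), (59.72504806518555, 47.338096618652344), 4.584764003753662)
```

```bash
python3 - <<'E'
from h import *
x=.457;y=-.354+.0782*(x-.512)
env.movel([x,y,.16],rate=.15); print(env.sense()['wrist_force'])
for z in (.145,.138,.136,.135):
    env.movel([x,y,z],rate=.05); s=env.sense(); print(z,s['ee_pos'][2],s['wrist_force'].round(2),s['t'])
effector.release(); env.pause(.2)
env.movel([x,y,.30],rate=.2)
env.reach([.615,-.081,.26],Rdown(np.radians(41.2)))
print(env.sense()['t'])
s=env.sense();p,d=snap('wrist','w3.png');W=cloud('wrist',d,s);snap('side','s3.png');snap('top','t3.png')
m=(abs(W[...,2]-.096)<.008)&(np.hypot(W[...,0]-.615,W[...,1]+.081)<.05)&(p[...,0].astype(int)-p[...,2]>50)
Q=W[m];print('gripc',len(Q),Q.mean(0),cv2.minAreaRect((Q[:,:2]*1000).astype(np.float32)))
a=[cv2.imread('pics/'+f) for f in('w3.png','s3.png')]
cv2.imwrite('pics/m3.png',cv2.resize(np.hstack([a[0],a[1][60:300,80:400].repeat(2,0).repeat(2,1)]),(800,300)))
E
```

```text
[ 0.88034507  0.29899805 -0.62039004]
0.145 0.14474722926066258 [-0.28 -0.54 -1.96] 9.2917
0.138 0.13759400013849726 [-0.14 -0.04 -1.37] 9.5833
0.136 0.13592488926788548 [ 1.01 -0.42 -0.46] 9.8333
0.135 0.13499389054872013 [ 0.18  0.31 -0.56] 10.0833
13.5
gripc 2659 [ 0.61262748 -0.07876192  0.09596313] ((613.3410034179688, -79.36820220947266), (37.363250732421875, 58.94158935546875), 40.60714340209961)
```

View pics/m3.png

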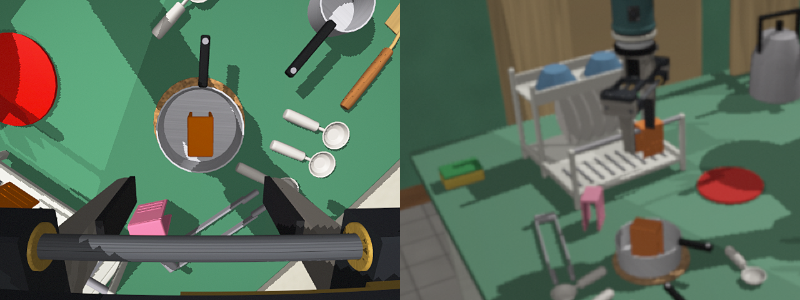

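Grip a hangs on the rail, at montage (648,138). Grip c stands inside the big pan, at wrist montage (200,135). Now picking grip c.

```bash
python3 - <<'E'
from h import *
c=[.614,-.080]
env.movel([*c,.12],rate=.2); env.movel([*c,.069],rate=.1); print(env.sense()['wrist_force'])
effector.grasp(20); s=env.sense();print(s['gripper_width'],s['wrist_force'],s['t'])
env.movel([*c,.27],rate=.15); s=env.sense();print(s['gripper_width'],s['t'])
x=.572; y=-.354+.0782*(x-.512); R2=Rdown(np.radians(-85.5))
env.reach([x,y,.27],R2); s=env.sense();print(s['ee_pos'],s['gripper_width'],s['t'])
s=env.sense();p,d=snap('wrist','w4.png');W=cloud('wrist',d,s)
o=p[...,0].astype(int)-p[...,2]>50
m=(abs(W[...,2]-.298)<.03)&(np.hypot(W[...,0]-x,W[...,1]-y)<.06)&o
Q=W[m];print('grip top',Q.mean(0),Q[:,2].max(),cv2.minAreaRect((Q[Q[:,2]>Q[:,2].max()-.01][:,:2]*1000).astype(np.float32)))
E
```

```text
[0.1358804  0.59497541 0.5851553 ]
0.0008125160349327781 [ 0.71614864  0.77789339 -0.18521025] 16.5083
0.0001588341662768288 18.0
[ 0.57236468 -0.34820671  0.26966093] 0.00023209114429613125 19.4333<stdin>:11: RuntimeWarning: Mean of empty slice.
  ret = um.true_divide(
Traceback (most recent call last):
ValueError: zero-size array to reduction operation maximum which has no identity
```

View pics/w4.png

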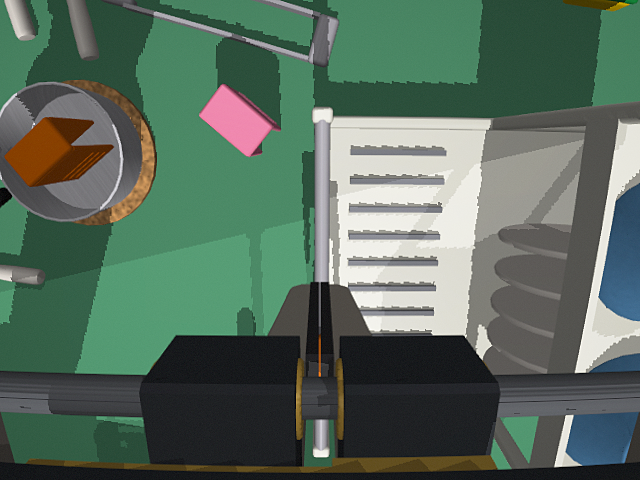

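The grasp missed: the jaws closed to 0, and grip c is still in the pan at (60,150). Looking at what happened.

```bash
python3 - <<'E'
from h import *
effector.release()
env.reach([.60,-.22,.40],Rdown(np.radians(41.2)))
s=env.sense();p,d=snap('wrist','w5.png');np.savez('pics/w5.npz',p=p,d=d,pos=s['ee_pos'],R=s['tcp_rot'])
p,d=snap('side','s5.png');np.savez('pics/s5.npz',p=p,d=d)
p,d=snap('top','t5.png');np.savez('pics/t5.npz',p=p,d=d)
a=[cv2.imread('pics/'+f) for f in('w5.png','s5.png','t5.png')]
cv2.imwrite('pics/m5.png',cv2.resize(np.vstack([np.hstack([a[0],a[1]]),np.hstack([a[2],cv2.resize(a[1][180:330,200:400],(640,480))])]),(800,600)))
E
```

```text
(no output)
```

View pics/m5.png

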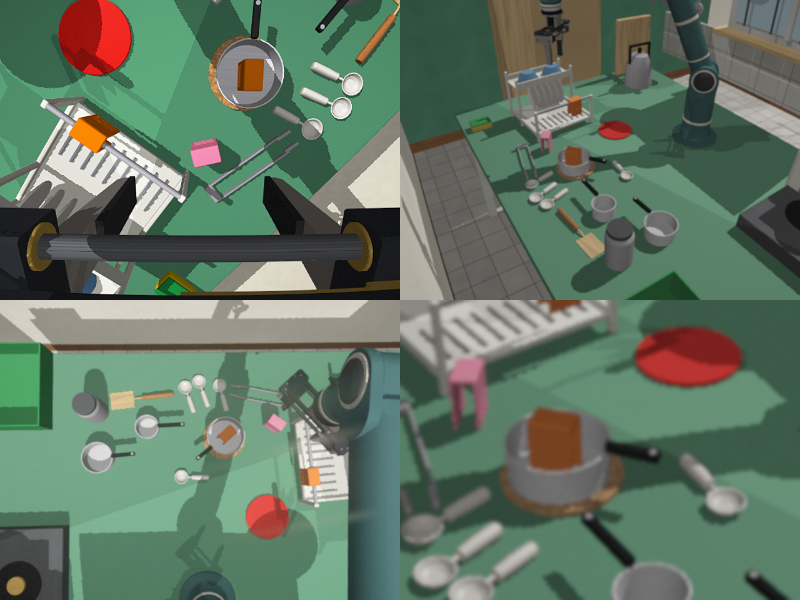

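Grip a hangs astride the rail at wrist montage (95,133). Grip c is in the pan at (250,75) and looks possibly leaning, so I'll measure it.

```bash
python3 - <<'E'
from h import *
z=np.load('pics/w5.npz');p=z['p'];W=cloud('wrist',z['d'],dict(ee_pos=z['pos'],tcp_rot=z['R']))
o=p[...,0].astype(int)-p[...,2]>50
m=o&(np.hypot(W[...,0]-.612,W[...,1]+.078)<.07)&(W[...,2]>.02)
v,u=np.where(m);print(u.min(),u.max(),v.min(),v.max())
P=W[m];print(P[:,2].max(),np.histogram(P[:,2],8))
# local normals
G=cv2.GaussianBlur(W,(5,5),0);dx=G[:,2:]-G[:,:-2];dx=dx[1:-1];dy=(G[2:]-G[:-2])[:,1:-1]
N=np.cross(dx,dy);N/=np.linalg.norm(N,axis=-1,keepdims=True);N[N[...,2]<0]*=-1
e=cv2.erode(m.astype(np.uint8),np.ones((9,9)))[1:-1,1:-1]>0
n=N[e];n=n[~np.isnan(n).any(1)];l=cv2.kmeans(n.astype(np.float32),2,None,(3,50,1e-4),5,0)
for k in range(2): 
    q=W[1:-1,1:-1][e][~np.isnan(N[e]).any(1)][l[1].ravel()==k]; print(l[2][k],len(q),q.mean(0),q[:,2].min(),q[:,2].max())
    print(cv2.minAreaRect((q[:,:2]*1000).astype(np.float32)))
q=p[max(v.min()-60,0):v.max()+60,u.min()-80:u.max()+80];cv2.imwrite('pics/c5.png',cv2.resize(cv2.cvtColor(q,cv2.COLOR_RGB2BGR),None,fx=3,fy=3,interpolation=2))
E
```

```text
380 421 94 144
0.09927919529911472 (array([  37,   53,   43,   69,   63,   64,   69, 1595]), array([0.02105003, 0.03082868, 0.04060732, 0.05038597, 0.06016461,
       0.06994326, 0.0797219 , 0.08950055, 0.0992792 ]))
[-0.73800236 -0.63072056  0.12982388] 191 [ 0.59850736 -0.09125687  0.0818238 ] 0.05732011793109859 0.09779625853739038
((600.52587890625, -92.86857604980469), (2.392953872680664, 45.071205139160156), 40.90920639038086)
[-0.02176017 -0.02305091  0.9796055 ] 712 [ 0.61332532 -0.0831725   0.09613063] 0.0788614874848883 0.09927919529911472
((611.3323974609375, -81.77275848388672), (32.760860443115234, 47.38949966430664), 41.58182144165039)
```

View pics/c5.png

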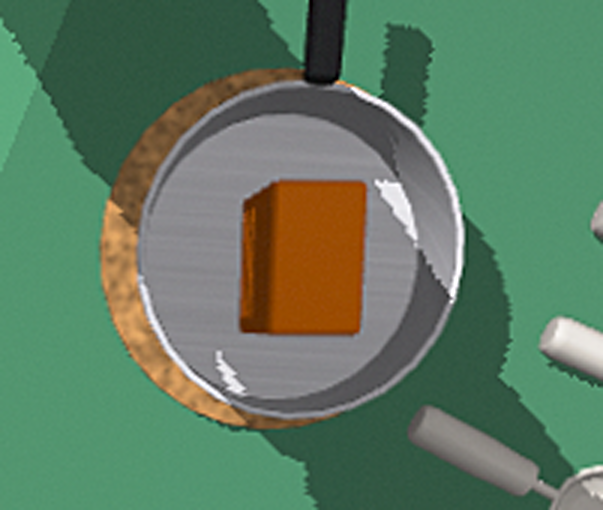

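Grip c is upright and unmoved at (.613,-.082), so I'll retry and log each step.

```bash
python3 - <<'E'
from h import *
c=[.6135,-.081]; R=Rdown(np.radians(41.2))
env.reach([*c,.25],R); env.movel([*c,.12],rate=.2); env.movel([*c,.068],rate=.1); s=env.sense();print(s['ee_pos'],s['gripper_width'],s['wrist_force'])
snap('side','s6.png');snap('wrist','w6.png')
effector.grasp(20); s=env.sense();print(s['gripper_width'],s['wrist_force'],s['t'],s['ee_pos'])
snap('side','s6b.png');snap('wrist','w6b.png')
a=[cv2.imread('pics/'+f) for f in('w6.png','s6.png','w6b.png','s6b.png')]
f=lambda x:cv2.resize(x[180:300,220:380],(640,480))
cv2.imwrite('pics/m6.png',cv2.resize(np.vstack([np.hstack([a[0],f(a[1])]),np.hstack([a[2],f(a[3])])]),(800,600)))
E
```

```text
[ 0.61377154 -0.08073922  0.06812314] 0.0921014502548175 [0.07339215 0.1527987  0.16834502]
0.00043361522327306273 [-0.0868188   0.38072379 -1.20028339] 26.4167 [ 0.61352099 -0.08101636  0.06799967]
```

View pics/m6.png

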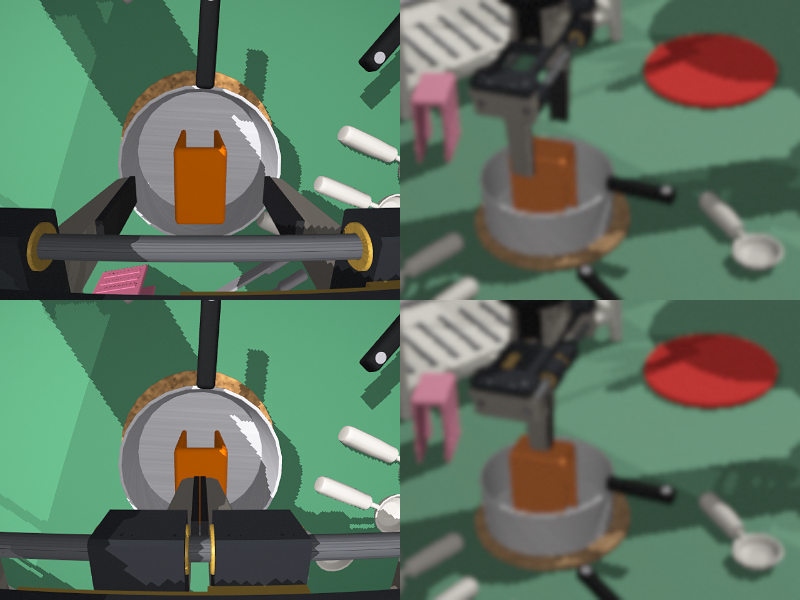

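```bash
python3 - <<'E'
from h import *
s=env.sense();p,d=snap('wrist','w7.png');W=cloud('wrist',d,s)
print(s['gripper_width'],s['wrist_force'],s['ee_pos'])
o=p[...,0].astype(int)-p[...,2]>50
m=o&(np.hypot(W[...,0]-.612,W[...,1]+.078)<.07)&(abs(W[...,2]-.096)<.008);Q=W[m];print('top',len(Q),Q.mean(0),cv2.minAreaRect((Q[:,:2]*1000).astype(np.float32)))
for v in range(240,420,8): print(v,[ (W[v,u]*1000).round().tolist() for u in (280,300,318,345)])
cv2.imwrite('pics/c7.png',cv2.resize(cv2.cvtColor(p[100:340,170:490],cv2.COLOR_RGB2BGR),None,fx=2.5,fy=2.5))
E
```

```text
0.0007220526057624712 [-0.30077903 -0.37862527 -1.05822696] [ 0.61348889 -0.08098764  0.06800532]
top 4632 [ 0.60187207 -0.06629707  0.09579973] ((612.8606567382812, -79.27293395996094), (38.0134391784668, 58.72072219848633), 41.1368522644043)
240 [[581.0, -70.0, 94.0], [587.0, -64.0, 95.0], [593.0, -59.0, 95.0], [602.0, -51.0, 94.0]]
248 [[583.0, -73.0, 95.0], [589.0, -66.0, 97.0], [596.0, -61.0, 96.0], [604.0, -54.0, 96.0]]
256 [[586.0, -75.0, 95.0], [592.0, -69.0, 97.0], [598.0, -64.0, 95.0], [607.0, -56.0, 96.0]]
264 [[588.0, -78.0, 95.0], [594.0, -72.0, 96.0], [600.0, -67.0, 97.0], [609.0, -59.0, 97.0]]
272 [[590.0, -81.0, 94.0], [596.0, -74.0, 98.0], [603.0, -69.0, 97.0], [612.0, -62.0, 95.0]]
280 [[593.0, -84.0, 94.0], [599.0, -78.0, 96.0], [605.0, -73.0, 96.0], [614.0, -65.0, 96.0]]
288 [[595.0, -87.0, 94.0], [600.0, -79.0, 102.0], [606.0, -73.0, 105.0], [615.0, -66.0, 103.0]]
296 [[598.0, -90.0, 94.0], [600.0, -78.0, 113.0], [606.0, -73.0, 114.0], [615.0, -67.0, 110.0]]
304 [[600.0, -94.0, 93.0], [601.0, -78.0, 121.0], [606.0, -73.0, 122.0], [614.0, -66.0, 121.0]]
312 [[595.
[... 641 characters left out ...]
596.0, -54.0, 199.0]]
368 [[587.0, -61.0, 203.0], [590.0, -59.0, 202.0], [609.0, -76.0, 160.0], [595.0, -53.0, 204.0]]
376 [[587.0, -61.0, 206.0], [591.0, -60.0, 202.0], [610.0, -78.0, 161.0], [595.0, -53.0, 206.0]]
384 [[587.0, -61.0, 208.0], [591.0, -60.0, 204.0], [595.0, -60.0, 200.0], [595.0, -54.0, 208.0]]
392 [[587.0, -61.0, 209.0], [592.0, -61.0, 205.0], [595.0, -61.0, 202.0], [596.0, -54.0, 209.0]]
400 [[588.0, -62.0, 210.0], [593.0, -63.0, 205.0], [596.0, -62.0, 203.0], [596.0, -55.0, 209.0]]
408 [[589.0, -64.0, 209.0], [594.0, -64.0, 205.0], [597.0, -63.0, 203.0], [597.0, -56.0, 209.0]]
416 [[591.0, -65.0, 209.0], [594.0, -65.0, 206.0], [598.0, -64.0, 203.0], [599.0, -58.0, 208.0]]
```

View pics/c7.png

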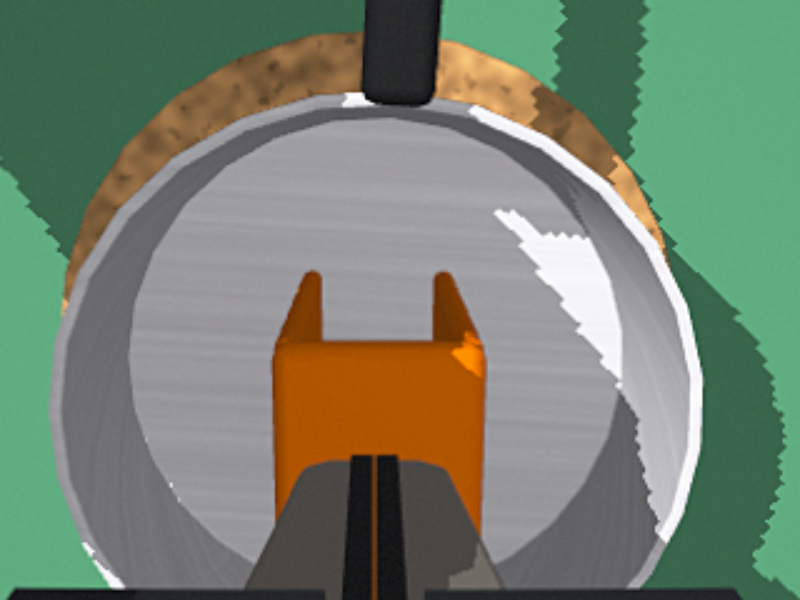

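The shut fingers appear to pass into the grip's drawn body: crop (375,460), at z about 0.10, with no force. That's odd, so I'll test contact by lowering the closed fingers gently onto its top.

```bash
python3 - <<'E'
from h import *
c=[.6135,-.081]
env.movel([*c,.115],rate=.15)
s=env.sense();p,d=snap('wrist','w8.png');W=cloud('wrist',d,s)
def top(p,W):
    o=p[...,0].astype(int)-p[...,2]>50
    m=o&(np.hypot(W[...,0]-.612,W[...,1]+.078)<.07)&(W[...,2]>.085);Q=W[m];print('top',len(Q),Q.mean(0).round(4),Q[:,2].max().round(4),cv2.minAreaRect((Q[:,:2]*1000).astype(np.float32)))
top(p,W);print(s['wrist_force'])
for z in (.105,.1,.098,.096,.094,.092):
    env.movel([*c,z],rate=.05);s=env.sense();print(z,s['ee_pos'][2].round(4),s['wrist_force'].round(2))
    if abs(s['wrist_force'][2])>8: break
s=env.sense();p,d=snap('wrist','w8b.png');top(p,cloud('wrist',d,s))
E
```

```text
top 9313 [ 0.6032 -0.0684  0.1766] 0.2609 ((600.83642578125, -82.83087158203125), (82.35604095458984, 51.15514373779297), 39.73943328857422)
[-0.24059763  0.0197281  -1.57680643]
0.105 0.1038 [ 0.35  0.51 -0.33]
0.1 0.0996 [0.53 0.03 0.08]
0.098 0.098 [-0.47  0.08  0.72]
0.096 0.0959 [-0.24  0.26 -0.26]
0.094 0.0938 [ 0.31  1.25 -0.33]
0.092 0.0918 [ 0.19  0.5  -0.56]
top 9359 [ 0.6019 -0.0671  0.165 ] 0.2376 ((598.974609375, -69.38792419433594), (72.80064392089844, 64.72821044921875), 0.19468054175376892)
```

```bash
python3 - <<'E'
from h import *
c=[.6135,-.081]
for z in (.085,.08,.075,.07,.066,.062,.058,.054,.05,.046):
    env.movel([*c,z],rate=.05);s=env.sense();print(z,s['ee_pos'][2].round(4),s['wrist_force'].round(2),s['t'])
    if abs(s['wrist_force'][2])>8: break
snap('side','s9.png');p,d=snap('wrist','w9.png')
a=[cv2.imread('pics/'+f) for f in('w9.png','s9.png')]
f=lambda x:cv2.resize(x[180:300,220:380],(640,480))
cv2.imwrite('pics/m9.png',cv2.resize(np.hstack([a[0],f(a[1])]),(800,300)))
E
```

```text
0.085 0.0844 [-0.4   0.34 -0.86] 29.025
0.08 0.0796 [-0.05 -0.1   0.18] 29.275
0.075 0.0746 [ 0.51 -0.23  0.59] 29.525
0.07 0.0696 [ 0.11  0.73 -0.28] 29.775
0.066 0.0675 [-2.62 -0.36  8.75] 30.025
```

View pics/m9.png

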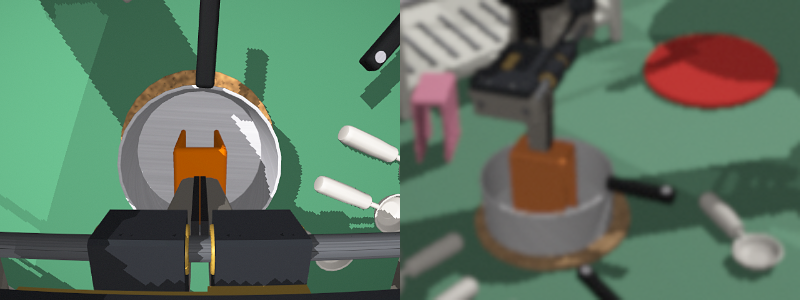

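Contact comes only at TCP z≈0.0675, so the part of the fingers that actually grips ends about 28 mm behind the TCP. The first grip was held by roughly 2 mm. I need a deeper grasp, so I'll step down with the jaws open and watch the force.

```bash
python3 - <<'E'
from h import *
c=[.613,-.0795]
env.movel([*c,.13],rate=.2); effector.release(); env.movel([*c,.068],rate=.15)
for z in (.064,.060,.056,.052,.048):
    env.movel([*c,z],rate=.05);s=env.sense();print(z,s['ee_pos'][2].round(4),s['wrist_force'].round(2))
    if np.linalg.norm(s['wrist_force'])>6: break
effector.grasp(20); s=env.sense();print(s['gripper_width'],s['wrist_force'],s['t'])
snap('side','s10.png');p,d=snap('wrist','w10.png')
a=[cv2.imread('pics/'+f) for f in('w10.png','s10.png')]
f=lambda x:cv2.resize(x[180:300,220:380],(640,480))
cv2.imwrite('pics/m10.png',cv2.resize(np.hstack([a[0],f(a[1])]),(800,300)))
E
```

```text
0.064 0.0646 [ 0.41  0.08 -0.67]
0.06 0.0599 [0.39 0.57 0.23]
0.056 0.0557 [-0.27  0.29 -0.25]
0.052 0.0517 [-0.24  0.61  0.06]
0.048 0.0477 [ 0.51  0.39 -0.31]
0.03773616940048896 [0.20533755 0.50940915 0.31038722] 34.6417
```

View pics/m10.png

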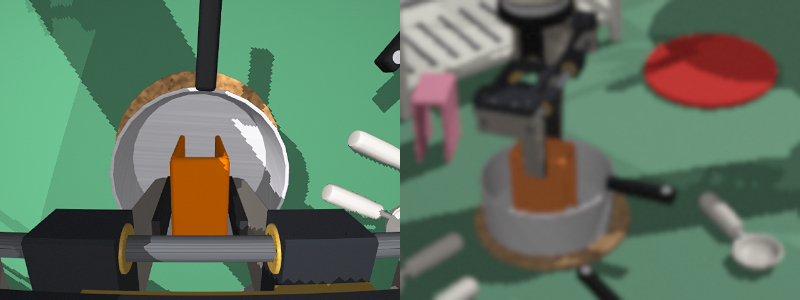

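Grasp is now firm, with a width of 37.7 mm matching the grip. Carrying it to the rail.

```bash
python3 - <<'E'
from h import *
c=[.613,-.0795]
env.movel([*c,.27],rate=.2); s=env.sense();print(s['gripper_width'],s['t'])
x=.572; y=-.354+.0782*(x-.512); R2=Rdown(np.radians(-85.5))
env.reach([x,y,.27],R2); s=env.sense();print(s['ee_pos'],s['gripper_width'],s['t'])
snap('wrist','w11.png')
env.movel([x,y,.14],rate=.15)
for z in (.125,.12,.118,.117):
    env.movel([x,y,z],rate=.05); s=env.sense(); print(z,s['ee_pos'].round(4),s['wrist_force'].round(2))
    if s['wrist_force'][2]>5: break
effector.release(); env.pause(.2)
env.movel([x,y,.30],rate=.2)
env.reach([.50,.22,.42],Rdown(np.radians(5)))
for n in('side','top'): p,d=snap(n,n+'12.png'); np.savez(f'pics/{n}12.npz',p=p,d=d)
s=env.sense(); p,d=snap('wrist','w12.png');np.savez('pics/w12.npz',p=p,d=d,pos=s['ee_pos'],R=s['tcp_rot'])
print(s['t'])
a=[cv2.imread('pics/'+f) for f in('w12.png','side12.png','top12.png')]
cv2.imwrite('pics/m12.png',cv2.resize(np.vstack([np.hstack([a[0],a[1]]),np.hstack([a[2],cv2.resize(a[1][90:240,160:360],(640,480))])]),(800,600)))
E
```

```text
0.037677871711904266 36.0
[ 0.57233396 -0.34811458  0.2694862 ] 0.0376322184872397 37.4333
0.125 [ 0.5718 -0.3492  0.1246] [-0.08 -0.16 -0.85]
0.12 [ 0.5718 -0.3492  0.1196] [ 0.01 -0.12 -0.17]
0.118 [ 0.5719 -0.3493  0.1179] [ 0.35 -0.97 -1.63]
0.117 [ 0.572  -0.3493  0.117 ] [-0.24  0.92 -1.24]
44.0833
```

View pics/m12.png

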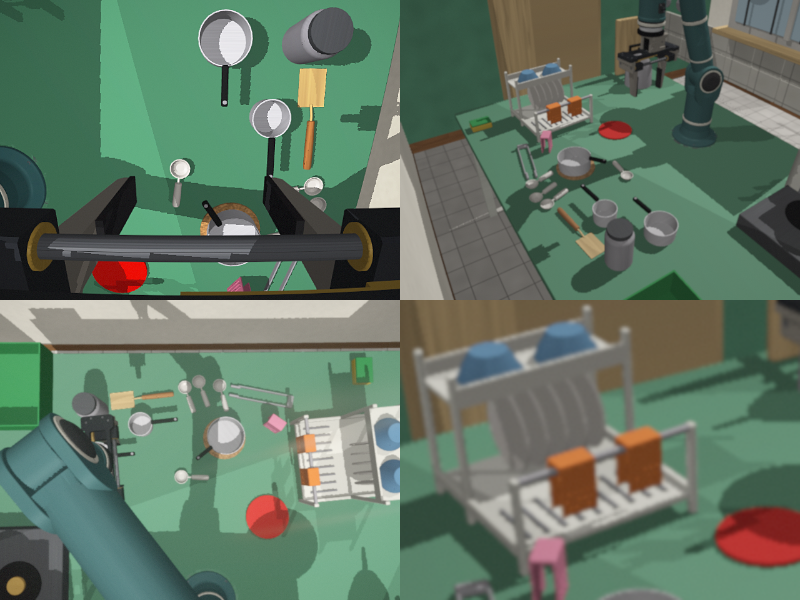

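Both orange grips hang astride the rail, at montage (572,480) and (640,455), and the big pan is empty. Now measuring the loose pans from this view.

```bash
cat >> h.py <<'E'
from scipy.optimize import least_squares
def pan(W,p,c,Rr,zr,tol=.003):
    c=np.array(c,float)
    for _ in range(3):
        r=np.hypot(W[...,0]-c[0],W[...,1]-c[1]); m=(abs(W[...,2]-zr)<tol)&(r<Rr+.012)&(r>Rr-.015)&(p.max(-1)>75)
        q=W[m][:,:2]
        s=least_squares(lambda a:np.hypot(q[:,0]-a[0],q[:,1]-a[1])-(Rr-.0015),c,loss='soft_l1',f_scale=.0015); c=s.x
    r=np.hypot(W[...,0]-c[0],W[...,1]-c[1])
    h=(W[...,2]>zr+.009)&(W[...,2]<zr+.019)&(r<.145)&(r>Rr+.008)&(p.max(-1)<95)
    n,l,st,ce=cv2.connectedComponentsWithStats(h.astype(np.uint8))
    out=None
    if n>1:
        i=1+np.argmax(st[1:,4]); Q=W[l==i]; v=Q[:,:2].mean(0)-c
        out=(st[i,4],np.degrees(np.arctan2(v[1],v[0])).round(2),np.hypot(*(Q[:,:2]-c).T).max().round(4),np.median(Q[:,2]).round(4),Q[:,:2].mean(0).round(4))
    return c.round(4),len(q),np.median(abs(s.fun)).round(4),out
E
python3 - <<'E'
from h import *
z=np.load('pics/w12.npz');W=cloud('wrist',z['d'],dict(ee_pos=z['pos'],tcp_rot=z['R']));p=z['p']
print('med',pan(W,p,(.54,.396),.057,.054));print('sm',pan(W,p,(.652,.213),.044,.054))
z=np.load('pics/top12.npz');Wt=cloud('top',z['d']);pt=z['p']
print('sm t',pan(Wt,pt,(.652,.213),.044,.054));print('big',pan(Wt,pt,(.6125,-.078),.07,.062))
z=np.load('pics/side12.npz');Ws=cloud('side',z['d']);ps=z['p']
print('sm s',pan(Ws,ps,(.652,.213),.044,.054));print('med s',pan(Ws,ps,(.54,.396),.057,.054));print('big s',pan(Ws,ps,(.6125,-.078),.07,.062))
for W_,p_ in((Wt,pt),(Ws,ps)):
    o=(p_[...,0].astype(int)-p_[...,2]>50)&(W_[...,2]>.155)&(W_[...,2]<.18)&(W_[...,1]<-.3)
    for a,b in((.42,.505),(.52,.62)):
        Q=W_[o&(W_[...,0]>a)&(W_[...,0]<b)];print('hung',len(Q),Q.mean(0).round(4),cv2.minAreaRect((Q[:,:2]*1000).astype(np.float32)))
E
```

```text
med (array([0.5382, 0.3956]), 676, np.float64(0.0008), (np.int32(534), np.float64(-85.4), np.float64(0.1394), np.float64(0.0679), array([0.5462, 0.2959])))
sm (array([0.6584, 0.2384]), 447, np.float64(0.0008), (np.int32(538), np.float64(-84.42), np.float64(0.1309), np.float64(0.0679), array([0.6671, 0.1495])))
sm t (array([0.6601, 0.2366]), 123, np.float64(0.0008), (np.int32(170), np.float64(-84.64), np.float64(0.1258), np.float64(0.0676), array([0.6684, 0.1483])))
big (array([ 0.6122, -0.0781]), 224, np.float64(0.0008), (np.int32(153), np.float64(127.9), np.float64(0.1388), np.float64(0.0755), array([0.5467, 0.0059])))
sm s (array([0.6621, 0.2395]), 149, np.float64(0.001), (np.int32(157), np.float64(-83.29), np.float64(0.1394), np.float64(0.0661), array([0.6728, 0.148 ])))
med s (array([0.5412, 0.3972]), 258, np.float64(0.0012), (np.int32(140), np.float64(-84.45), np.float64(0.1396), np.float64(0.0674), array([0.5506, 0.2999])))
big s (array([ 0.6144, -0.0747]), 137, np.float64(0.0012), (np.int32(91), np.float64(127.67), np.float64(0.1395), np.float64(0.074), array([0.5486, 0.0106])))
hung 571 [ 0.4585 -0.3569  0.1633] ((458.42706298828125, -358.6636047363281), (60.66609573364258, 42.49086380004883), 3.2669644355773926)
hung 539 [ 0.5707 -0.3472  0.1632] ((571.4387817382812, -348.97808837890625), (60.342857360839844, 40.68593215942383), 5.768346786499023)
hung 164 [ 0.4621 -0.3522  0.1615] ((456.7642517089844, -353.8791198730469), (66.51399993896484, 43.727256774902344), 3.440786361694336)
hung 174 [ 0.5752 -0.3429  0.1619] ((574.7006225585938, -347.7546691894531), (59.550533294677734, 45.850730895996094), 6.250884532928467)
```

The small pan has been knocked: it's now at (.659,.238) with its handle at -84°. Big pan handle is at 128°, so I'll aim for medium at 168° and small at 208°. Picking medium now.

```bash
cat >> h.py <<'E'
def rc(C,r,th): return np.array([C[0]+r*np.cos(np.radians(th)),C[1]+r*np.sin(np.radians(th))])
E
python3 - <<'E'
from h import *
C=(.539,.3958);th=-85.2;r=.11
P=rc(C,r,th);R=Rdown(np.radians(th+90))
env.reach([*P,.16],R)
s=env.sense();p,d=snap('wrist','w13.png');print(pan(cloud('wrist',d,s),p,C,.057,.054))
env.movel([*P,.06],rate=.2);env.movel([*P,.024],rate=.08);print(env.sense()['wrist_force'])
effector.grasp(60); s=env.sense();print(s['gripper_width'],s['ee_pos'],s['t'])
env.movel([*P,.05],rate=.06); s=env.sense();print(s['gripper_width'],s['wrist_force'],s['moment'])
snap('side','s13.png');snap('wrist','w13b.png')
a=[cv2.imread('pics/'+f) for f in('w13b.png','s13.png')]
cv2.imwrite('pics/m13.png',cv2.resize(np.hstack([a[0],cv2.resize(a[1][250:430,300:540],(640,480))]),(800,300)))
E
```

```text
(array([0.5381, 0.3957]), 2261, np.float64(0.0008), (np.int32(1692), np.float64(-85.22), np.float64(0.1387), np.float64(0.0679), array([0.5463, 0.2977])))
[-0.39279815 -0.16765677  0.58354179]
0.013010143966045757 [0.54819552 0.28616616 0.02396859] 47.6583
0.01316213522727412 [ 0.31649221  0.23213797 -1.6051119 ] [-0.27656015 -0.12484144  0.03949959]
```

View pics/m13.png

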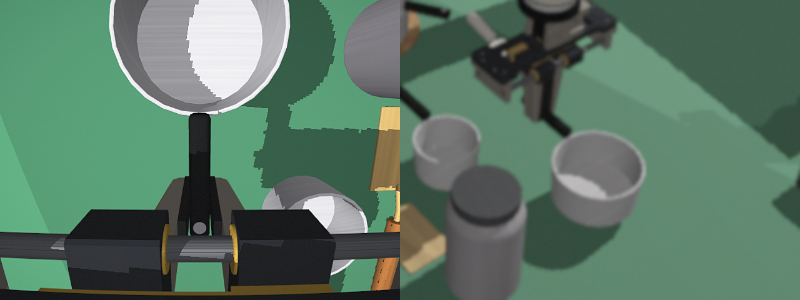

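```bash
cat >> h.py <<'E'
def rimplane(W,p,c,Rr,zr,tol=.03):
    """plane fit to rim annulus of held pan; returns center z, slope along radial dirs"""
    r=np.hypot(W[...,0]-c[0],W[...,1]-c[1]); m=(abs(W[...,2]-zr)<tol)&(r<Rr+.004)&(r>Rr-.005)&(p.max(-1)>75)
    # rim points: keep the highest per angular bin
    Q=W[m]; a=np.degrees(np.arctan2(Q[:,1]-c[1],Q[:,0]-c[0]))//10
    B=np.array([Q[a==k][np.argsort(Q[a==k][:,2])[-max(1,(a==k).sum()//5)]] for k in np.unique(a)])
    A=np.c_[B[:,:2]-c,np.ones(len(B))]
    for _ in range(4):
        x=np.linalg.lstsq(A,B[:,2],rcond=None)[0]; e=B[:,2]-A@x; k=abs(e)<max(.002,2*np.median(abs(e))); A,B=A[k],B[k]
    return x,len(B)
E
python3 - <<'E'
from h import *
s=env.sense();p,d=snap('wrist');W=cloud('wrist',d,s)
x,n=rimplane(W,p,np.array((.5385,.3957)),.057,.054+.026);print(x,n,np.degrees(x[:2]))
print(s['ee_pos'])
E
```

```text
[ 0.00243148 -0.01445365  0.07833663] 19 [ 0.13931363 -0.82813292]
[0.54796768 0.2858644  0.04968875]
```

The medium pan is held level, with less than 1° of tilt. Carrying it over the big pan.

```bash
python3 - <<'E'
from h import *
s=env.sense();P=s['ee_pos'][:2]
env.movel([*P,.2],rate=.2)
B=(.6125,-.078);t=167.8
T=rc(B,.11,t)
env.reach([*T,.2],Rdown(np.radians(t+90-360)))
s=env.sense();print(s['ee_pos'],s['gripper_width'],s['t'],s['joint_positions'].round(2))
s=env.sense();p,d=snap('wrist','w14.png');W=cloud('wrist',d,s)
x,n=rimplane(W,p,np.array(B),.057,.23);print('plane',x,n)
print(pan(W,p,B,.057,x[2],.004))
p,d=snap('top','t14.png');snap('side','s14.png')
a=[cv2.imread('pics/'+f) for f in('w14.png','s14.png')]
cv2.imwrite('pics/m14.png',cv2.resize(np.hstack(a),(800,300)))
E
```

```text
[ 0.50516435 -0.05322647  0.19968028] 0.01304511167553238 50.5833 [ 0.47  0.26 -0.5   1.9   0.14  1.01 -1.87]
plane [-0.02440142 -0.00960833  0.2280468 ] 18
(array([ 0.6118, -0.0752]), 4873, np.float64(0.0009), (np.int32(5458), np.float64(168.02), np.float64(0.1391), np.float64(0.2435), array([ 0.5165, -0.055 ])))
```

View pics/m14.png

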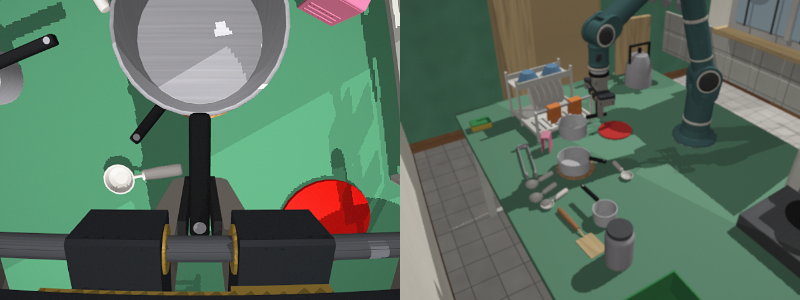

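```bash
python3 - <<'E'
from h import *
T=rc((.6125,-.079),.11,167.8)
env.movel([*T,.11],rate=.15)
env.movel([*T,.06],rate=.08)
for z in (.05,.045,.042,.04,.038,.0365):
    env.movel([*T,z],rate=.04);s=env.sense();print(z,s['ee_pos'].round(4),s['wrist_force'].round(2))
    if s['wrist_force'][2]>4: break
effector.release(); env.pause(.3)
env.movel([*T,.15],rate=.15)
env.reach([.50,.10,.36],Rdown(np.radians(-20)))
s=env.sense();p,d=snap('wrist','w15.png');W=cloud('wrist',d,s);print(s['t'])
for nm,a in dict(med=((.6125,-.078),.057,.066),big=((.6125,-.078),.07,.062),sm=((.659,.238),.044,.054)).items(): print(nm,pan(W,p,*a))
p,d=snap('top','t15.png');W=cloud('top',d)
for nm,a in dict(med=((.6125,-.078),.057,.066),big=((.6125,-.078),.07,.062),sm=((.659,.238),.044,.054)).items(): print(nm,pan(W,p,*a))
snap('side','s15.png')
a=[cv2.imread('pics/'+f) for f in('w15.png','s15.png','t15.png')]
cv2.imwrite('pics/m15.png',cv2.resize(np.vstack([np.hstack([a[0],a[1]]),np.hstack([a[2],cv2.resize(a[1][180:330,200:400],(640,480))])]),(800,600)))
E
```

```text
0.05 [ 0.5048 -0.0558  0.0498] [-0.08  0.76 -1.4 ]
0.045 [ 0.5047 -0.0558  0.0447] [ 0.5   0.44 -2.19]
0.042 [ 0.5048 -0.0557  0.0418] [-0.16 -0.08 -2.05]
0.04 [ 0.5049 -0.0558  0.0399] [-0.46  0.89 -3.21]
0.038 [ 0.5049 -0.0558  0.0379] [-0.18  0.57 -2.22]
0.0365 [ 0.5052 -0.0557  0.0366] [-0.86 -0.19 -0.87]
57.4333
med (array([ 0.6105, -0.0775]), 530, np.float64(0.0009), (np.int32(557), np.float64(166.86), np.float64(0.1395), np.float64(0.0795), array([ 0.5135, -0.0549])))
big (array([ 0.6108, -0.0781]), 751, np.float64(0.0013), (np.int32(525), np.float64(127.28), np.float64(0.1404), np.float64(0.0757), array([0.5453, 0.0079])))
sm (array([0.6588, 0.238 ]), 687, np.float64(0.0009), (np.int32(921), np.float64(-84.6), np.float64(0.1392), np.float64(0.0679), array([0.6675, 0.1458])))
med (array([ 0.6119, -0.0787]), 219, np.float64(0.0011), (np.int32(127), np.float64(167.65), np.float64(0.1284), np.float64(0.0793), array([ 0.5188, -0.0583])))
big (array([ 0.6119, -0.0777]), 261, np.float64(0.0011), (np.int32(153), np.float64(127.96), np.float64(0.1383), np.float64(0.0755), array([0.5463, 0.0063])))
sm (array([0.6599, 0.2367]), 132, np.float64(0.0009), (np.int32(110), np.float64(-84.37), np.float64(0.1022), np.float64(0.0679), array([0.6673, 0.1617])))
```

View pics/m15.png

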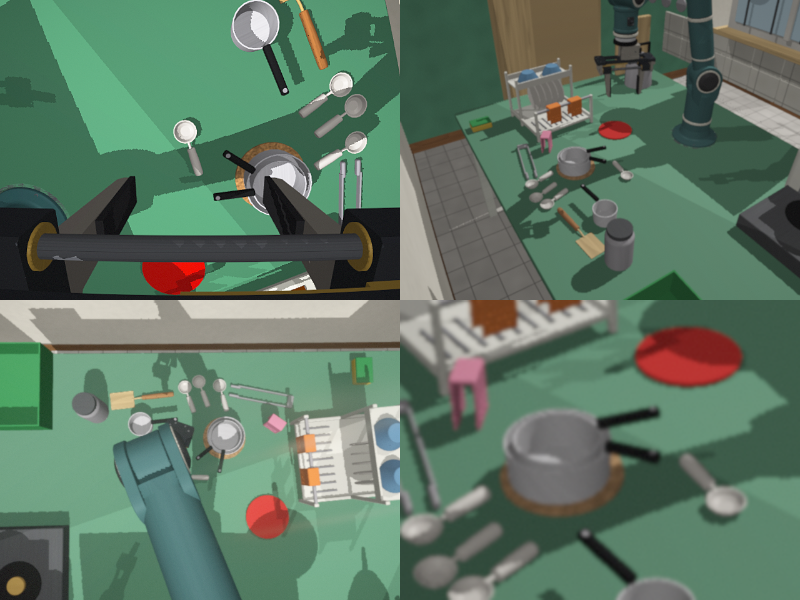

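Medium is fully down: its handle top is at 0.0795 m against 0.080 expected, and it sits 39.7° from the big handle. Now the small pan.

```bash
python3 - <<'E'
from h import *
C=(.6592,.2377);th=-84.5;r=.11
P=rc(C,r,th);env.reach([*P,.16],Rdown(np.radians(th+90)))
s=env.sense();p,d=snap('wrist','w16.png');o=pan(cloud('wrist',d,s),p,C,.044,.054);print(o)
if np.hypot(*(o[0]-C))>.004 or abs(o[3][1]-th)>2: raise SystemExit('moved')
env.movel([*P,.06],rate=.2);env.movel([*P,.024],rate=.08);print(env.sense()['wrist_force'])
effector.grasp(60); s=env.sense();print(s['gripper_width'],s['ee_pos'],s['t'])
env.movel([*P,.05],rate=.06); env.movel([*P,.2],rate=.2)
s=env.sense();print(s['gripper_width'],s['wrist_force'])
B=(.6118,-.0785);t=-152.4
T=rc(B,.11,t)
env.reach([*T,.2],Rdown(np.radians(t+90)))
s=env.sense();print(s['ee_pos'],s['gripper_width'],s['t'])
s=env.sense();p,d=snap('wrist','w17.png');W=cloud('wrist',d,s)
x,n=rimplane(W,p,np.array(B),.044,.23);print('plane',x,n)
print(pan(W,p,B,.044,x[2],.004))
E
```

```text
(array([0.659 , 0.2378]), 1731, np.float64(0.0008), (np.int32(2115), np.float64(-83.91), np.float64(0.1383), np.float64(0.0678), array([0.6687, 0.147 ])))
[-0.63630009  1.02904952 -0.29119526]
0.013341605763490267 [0.66989988 0.12822071 0.02401424] 61.0833
0.013107627202155997 [ 0.61425653  0.23590292 -3.16070432]
[ 0.51510666 -0.12800783  0.20002075] 0.013692489046573296 63.7167
plane [-0.00558042 -0.00844309  0.2295178 ] 19
(array([ 0.6116, -0.0759]), 3518, np.float64(0.0009), (np.int32(6630), np.float64(-152.27), np.float64(0.1385), np.float64(0.2438), array([ 0.5316, -0.118 ])))
```

View pics/w17.png

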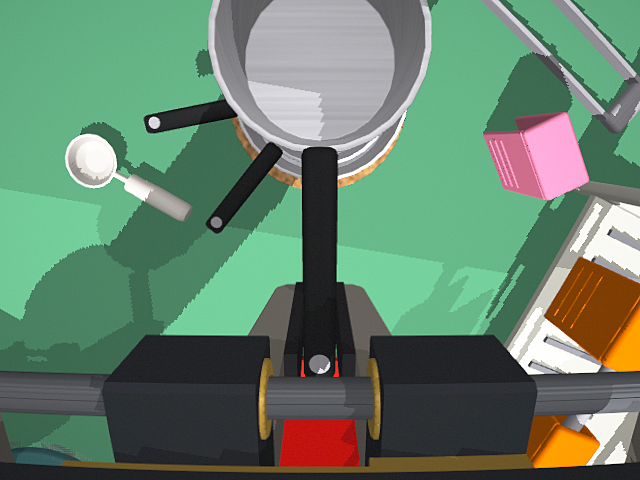

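The small pan is held level over the nest at (320,70), handle at -152.3°. Lowering it.

```bash
python3 - <<'E'
from h import *
T=rc((.6118,-.0795),.11,-152.4)
env.movel([*T,.11],rate=.15)
env.movel([*T,.064],rate=.08)
for z in (.054,.049,.046,.044,.042,.0405):
    env.movel([*T,z],rate=.04);s=env.sense();print(z,s['ee_pos'].round(4),s['wrist_force'].round(2))
    if s['wrist_force'][2]>4: break
effector.release(); env.pause(.3)
env.movel([*T,.17],rate=.15)
env.reach([.45,.20,.36],Rdown(np.radians(-20)))
L=dict(small=((.6118,-.078),.044,.070),med=((.6118,-.078),.057,.066),big=((.6118,-.078),.07,.062))
for c in('wrist','top','side'):
    s=env.sense();p,d=snap(c,c+'18.png');W=cloud(c,d,s)
    for nm,a in L.items(): print(c,nm,pan(W,p,*a))
    if c!='wrist':
        o=(p[...,0].astype(int)-p[...,2]>50)&(W[...,2]>.155)&(W[...,2]<.18)&(W[...,1]<-.3)
        for a,b in((.42,.505),(.52,.62)):
            Q=W[o&(W[...,0]>a)&(W[...,0]<b)];print('hung',len(Q),Q.mean(0).round(4))
print(s['t'])
a=[cv2.imread('pics/'+f) for f in('wrist18.png','side18.png','top18.png')]
cv2.imwrite('pics/m18.png',cv2.resize(np.vstack([np.hstack([a[0],a[1]]),np.hstack([a[2],cv2.resize(a[1][90:330,160:480],(640,480))])]),(800,600)))
E
```

```text
0.054 [ 0.5141 -0.1304  0.0538] [ 0.25 -0.06 -2.56]
0.049 [ 0.5141 -0.1304  0.0487] [-0.39 -0.12 -1.5 ]
0.046 [ 0.5142 -0.1305  0.0458] [-0.31  0.12 -1.58]
0.044 [ 0.5142 -0.1305  0.0439] [-0.02 -0.37 -1.88]
0.042 [ 0.5142 -0.1304  0.0419] [ 0.15 -0.07 -1.78]
0.0405 [ 0.5145 -0.1304  0.0405] [-0.2  -0.03 -0.26]
wrist small (array([ 0.6098, -0.0776]), 141, np.float64(0.0008), (np.int32(242), np.float64(167.16), np.float64(0.1386), np.float64(0.08), array([ 0.5035, -0.0533])))
wrist med (array([ 0.6098, -0.0778]), 277, np.float64(0.0012), (np.int32(369), np.float64(166.6), np.float64(0.1393), np.float64(0.0795), array([ 0.5025, -0.0523])))
wrist big (array([ 0.6097, -0.0781]), 383, np.float64(0.0013), (np.int32(409), np.float64(166.13), np.float64(0.1393), np.float64(0.0792), array([ 0.5021, -0.0515])))
top small (array([ 0.612 , -0.0802]), 166, np.float64(0.0011), (np.int32(106), np.float64(-152.66), np.float64(0.0981), np.float64(0.0842), array([ 0.5466, -0.114 ])))
top med (array([ 0.6121, -0.0784]), 250, np.float64(0.0012), (np.int32(149), np.float64(167.48), np.float64(0.129), np.
[... 152 characters left out ...]
(0.1385), np.float64(0.0753), array([0.5468, 0.0058])))
hung 578 [ 0.4584 -0.3567  0.1633]
hung 536 [ 0.5708 -0.3474  0.1633]
side small (array([ 0.6143, -0.0761]), 102, np.float64(0.0012), (np.int32(86), np.float64(-152.98), np.float64(0.1341), np.float64(0.0825), array([ 0.534, -0.117])))
side med (array([ 0.6132, -0.074 ]), 184, np.float64(0.0031), (np.int32(91), np.float64(168.04), np.float64(0.1373), np.float64(0.0784), array([ 0.5174, -0.0537])))
side big (array([ 0.6124, -0.0765]), 216, np.float64(0.0048), (np.int32(102), np.float64(166.01), np.float64(0.1371), np.float64(0.0765), array([ 0.5091, -0.0508])))
hung 158 [ 0.4616 -0.3527  0.1616]
hung 177 [ 0.5758 -0.343   0.1617]
70.9833
```

View pics/m18.png

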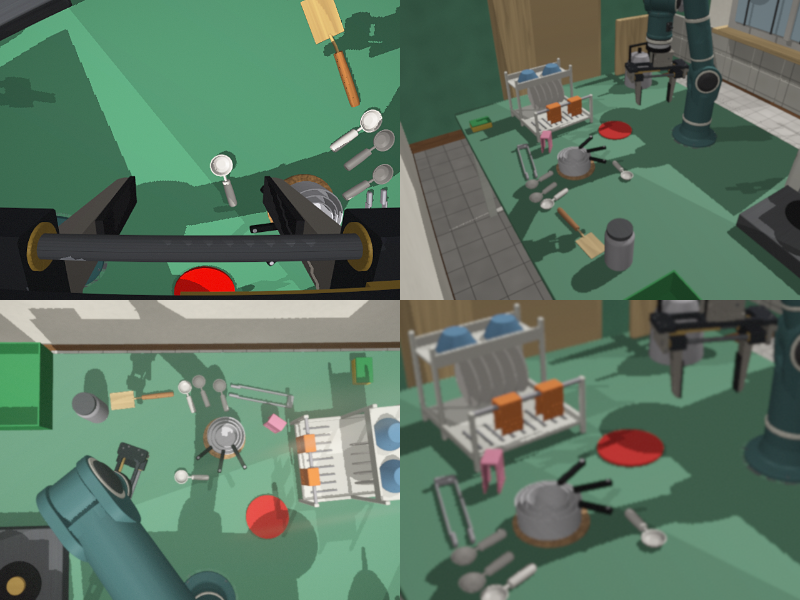

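The three pans are nested, with handles fanned at 127.9°, 167.5° and 207.3°, and both grips hang on the rail. Handing in.

```bash
python3 -c "
from h import *
workorder.finish_job(); print(env.sense()['t'])"
```

```text
the job is handed in; nothing more can be done
the job is handed in; nothing more can be done
```

The job is handed in, at about 71 s on the robot's clock. Both orange grips hang astride the rail, and the medium and small pans are nested in the big pan on its cork mat. No mini pan or third orange grip showed in any view, so I took them as absent.

- **Grips:** their tops measured 163 mm from above, which matches being seated on the rail (about 164 mm expected). The side view shows one flap on each side of the rail. The pink look-alike was left alone.
- **Pans:** all are fully down. The handle tops are at 75, 79.5 and 84 mm, against 76, 80 and 84 mm expected.
- **Fan:** the handles point at 127.9° (big), 167.5° (medium) and 207.3° (small), so neighbours are about 40° apart. The big pan did not move.

**Missed grasp:** the first try at the grip in the pan failed, and a second repeated the same miss. The fingers only make contact about 28 mm behind the TCP, less far down than the pictures suggest. A light contact test (about 9 N) showed this, and a deeper grasp then held.

**Knocked pan:** the small pan was knocked aside during the run, so I measured it again before picking it up.

**Checks that disagreed:** the side camera read the big pan's handle at 166° in the last look. It had most likely locked onto the medium handle, because the top camera gave 127.9°. The last wrist view was partly blocked by a finger, so its handle readings are not reliable.

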